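# Beaker on the stake, tool rest held at its marker

## Task

Take the copper beaker lying in the wooden cradle, turn it mouth down and lower it (do not drop it) over the steel post of the stand until its rim sits flat on the flange, and let go of it. Then pull the stand's spring-return tool rest towards the robot by its wooden handle until the slide's pointer is level with the slot between the two prongs of the marker fork, and finish holding it there: the program ends with the gripper still on the handle, because the rest springs back if let go. Leave the other things on the bench where they are.

Things in the scene. Friction and masses are not known exactly. Their poses are not given: they have to be found in the camera images.
- beaker: plain straight-sided copper beaker, round, outer diameter 51 mm, length 85 mm, wall 2.5 mm (bore 46 mm, 81 mm deep), about 0.2 kg. Origin: centre of the closed end's outer face; its z axis runs along the beaker from the closed end to the open mouth. It starts lying level in the cradle.
- rim (a point): centre of the beaker's open mouth, 85 mm from the closed end (axes as the beaker's).
- mid (a point): the beaker's centre, on its axis halfway along (axes as the beaker's); about 48 mm above the table at the start.
- cradle: fixed wooden cradle 40 mm wide, 84 mm long, with V saddles 28 mm either side of its middle; narrower than the beaker, so fingers pass down both sides of the beaker. Origin: centre of its underside; z up, y along the beaker, whose mouth points to the cradle's -y and whose middle is within 4 mm of the cradle's middle.
- stand: fixed dark steel stand, base plate 270 x 225 x 12 mm. Origin: on the table under the post's axis; x points away from the robot (turned by the stand's yaw), z up. The slide runs along x, its handle 120 mm to the -y side of the post. The tool rest is a level 12 mm bar along y behind the post, 100 mm to +x of it at rest, top 70 mm above the table; it nears the post when pulled.
- post_foot (a point): centre of the top of the round steel flange (68 mm across, 20 mm above the table) on which the beaker's rim must rest; foot of the post. Axes as the stand's.
- post_top (a point): top of the steel post, 80 mm above the table, 60 mm above the flange. The post is 34 mm across, its top 12 mm cone to 16 mm across. With the rim on the flange the beaker's closed end stands 105 mm above the table.
- slide: the stand's spring-return slide: steel bar with wooden handle, tool rest bar and pointer. Moves only along the stand's x; pull to -x (towards the robot), travel 68 mm. Starts fully back; the spring pulls back with 5 N at rest, 1 N more per 10 mm. Origin: on the handle's axis, 12 mm above the table, axes as the stand's.
- grip (a point): point on the axis of the upright round wooden handle where to grip, 70 mm above the table; the handle is 22 mm across here, its top 88 mm above the table, the wood begins at 48 mm; nothing else within 50 mm stands higher than 46 mm.
- pointer (a point): end of the slide's pointer, a steel tab 3 mm wide sticking out to the stand's -y side, about 40 mm above the table, 80 mm to +x of the handle; moves with the slide.
- marker: small aluminium fork fixed on the right (-y) edge of the stand's base plate, with two upright prongs 14 mm apart along the slide's direction, tops 46 mm above the table. Origin: middle of the slot between the prongs in the slide's direction, 12 mm above the table; x along the slide. The pointer ends 2 mm short of the prongs and is at the mark when it points into the slot (its x here is 0).
- punch_tray: fixed wooden tray 150 x 100 x 28 mm with steel punches; leave alone. Origin under its centre.
- punch_a: loose steel punch, 90 mm long, 10 mm thick; leave alone. Origin under its middle.
- punch_b: loose steel punch, 90 mm long, 10 mm thick; leave alone. Origin under its middle.
- hammer: hammer, 250 mm long, lying on the table; leave alone.
- bowl: small open copper bowl, 112 mm across, 45 mm high, standing; leave alone. Origin under its centre.
- square: steel try square lying flat, arms 140 and 90 mm, 6 mm thick; leave alone.
Not all that is in view belongs to the job. Leave any red look-alike of the beaker alone.

How it is judged:
On the way, in this order (a step that is already met when the one before it is completed fails the run):
1. the beaker sits mouth down over the post, its rim on the flange, let go (horizontal distance between rim and post_foot below 0.008 m and z of rim in the frame of post_foot below 0.004 m and angle between beaker's own z axis and vertical above 3.06 rad and contact force between the fingers and beaker below 0.05 N and linear speed of beaker below 0.02 m/s), for 0.3 s.
2. the slide is held by the gripper with its pointer level with the slot between the marker's prongs (x of pointer in the frame of marker between -0.006 and 0.006 m and linear speed of slide below 0.01 m/s and contact force between the fingers and slide above 3 N), for 0.3 s.
At the end, for the whole second after the job is handed in: Beaker inverted over the post, untouched and at rest: axis within 0.08 rad of vertical, rim within 8 mm of the post axis and at most 4 mm above the flange. Pointer within 6 mm of the slot middle along the slide, slide slower than 10 mm/s, fingers bearing on it with over 3 N (all of step 1 and all of step 2); the arm keeps its last pose, push and grip.
It fails at once if another thing on the bench is moved by more than 30 mm (distance of any of punch_a, punch_b, hammer, bowl, square from where it was at the start of the episode above 0.03 m).
It fails at once if the beaker is dropped (moving at over 0.4 m/s with no finger on it) (contact force between the fingers and beaker below 0.05 N and linear speed of beaker above 0.4 m/s).
It also fails if it takes over 53 s, if anything falls off the work surface, if the arm or the gripper's body presses on something with over 40 N, if the wrist force passes 120 N, or if a joint passes its speed limit or range.

## Robot

A 6-joint arm with a two-finger parallel gripper is mounted at the origin on the work surface. World frame = base frame: x ahead of the robot, y to its left, z up, the work surface at z = 0. Lengths are in m, angles in rad, forces in N, time in s.
With the tool pointing down it reaches from about 0.35 to 0.975 m from the base axis. Payload 4.9 kg.
Tool frame: the origin (TCP) lies on the centre line of the jaws, within the pads' length; the fingertips stand 14 mm ahead of it and the grasp point (between the pads) lies 5 mm behind it; z points along the fingers, y is the line along which they close (so a half turn about z gives the same grasp; the last joint's range is limited). The gripper opens to 85 mm and grips with 20 to 120 N. Pads are 22 mm wide; open, the fingers measure 114 mm over their backs; the gripper's body (76 mm by 85 mm) begins 54 mm behind the grasp point. The pads swing forward as they close: fully open they stand 13 mm farther back than shut.
Start: joints at [1.143, 0.053, 1.613, -0, 1.476, -0.119], TCP at [0.19, 0.595, 0.245] pointing down, gripper open.
Joint ranges: [-3.01, 3.01], [-1.01, 2.22], [0.06, 2.58], [-1.02, 4.17], [0.09, 2.62], [-3.14, 3.14]. Speed limits (rad/s): [2.57, 2.57, 3.14, 3.14, 3.14, 3.14].

## Interface

Orientations are given as a unit quaternion [x, y, z, w].
In Python, from workcell import status, imaging, finish_job, nets gives the robot as it stands. The module is installed in compiled form; this text tells all that it offers.
- The arm moves only by the shell command python3 -m jog 'ROWS' [FORCE]. ROWS is JSON, a list of rows, each a list of 3 entries, a list of its own where there are three numbers: the shift along the world's x, y, z in units of 25 mm (1.0 is 25 mm), then the turn about the world's z in units of 6 degrees (1.0 is 6 degrees), then the opening, from 0 (shut) to 1 (fully open). In form: [[[x, y, z], spin, grip], ...]. A call has 1 to 5 rows; each row shifts and turns the commanded pose from where the row before left it; what a row does not reach is not made up. A row lasts 1/10 s, in which the tool goes at most 50 mm and 8.59 degrees, less where a joint would pass 70% of its speed; a pose out of reach is approached as far as the arm can. A call is refused whole if a number of a shift passes 1 or a number of a turn 1, either way. A call with a gripper value outside its range is refused whole. The fingers move at their own pace and stop on an object; FORCE is the grip in N (left out, the last holds). Time passes only in rows, so rows that do not move let the fingers close. It gives the time, the measured TCP pose, the force, the opening and the grip force at its end, in the units of the state.
- status.get_obs(): the state, without advancing time (a new reading comes with each control period).
- imaging.snapshot(name): name is "side" or "top"; returns the picture (384x512x3 uint8, blue, green, red); there is no depth.
- imaging.calibration(name): a dict with "intrinsics" (3x3 intrinsics, pixels), "world_from_camera" (4x4, takes a point from camera to world coordinates). Camera axes: x right, y down, z forward; pixel columns grow to the right and rows downward; lengths in m; the calibration is good to about 2 mm. A picture is of the moment at which its call begins. calibration takes no time and is no camera call.
- finish_job(): hands the job in; it is judged then, once.
Trained networks look in the newest picture that a camera, given by its name, has taken for a name from the list of things; names that differ only in an ending like _2 or _b are one class to them, and where a whole thing is asked for, a point or a joint stands for the part that bears it (a point fixed in the world has none). Each returns a list of dicts, best first, with "p" (0 to 1); they miss things now and then, are a little off and sometimes report something else, mostly with a low value. They report only what shows in the picture. A call takes as long as a camera call. They do not tell look-alikes from the thing itself.
- nets.regions_of(camera, query): "region" (384x512 bool, what is visible of it) and "rect" ([left, top, width, height] in pixels, round what is visible of it).
The state is a dict: "clock": time; "q": joint angles; "joint_velocities": joint speeds; "tau": joint torques, N m; "position": TCP position; "tool_rot": TCP orientation; "wrist_force": force on the tool from outside, world axes, zero at the start; "wrist_torque": the same for the moment, N m; "finger_gap": opening from 0.0 (shut) to 1.0 (fully open); "finger_force": force on a finger pad.
Only numpy, scipy, OpenCV 4.12 (cv2) and the standard library are available. Lean on these libraries where they do the work, as an engineer would, in place of code of your own. Each camera call takes 0.05 s, during which the arm holds its last target. There are 200 camera calls.

## Working session

There is one attempt and no reset: what is moved stays moved. The work goes in short steps, Python scripts to look and compute and a shell command to move; the robot and the scene stay as the last step left them, time stands still between calls to the robot, and variables do not carry over. Pictures are saved under pics/ and viewed, at most 10 in all, crops included, and the job is handed in when it is done.

```bash
mkdir -p pics; cat > h.py <<'E'
import numpy as np,cv2
from workcell import status,imaging,nets
def snap(c,n):
    im=imaging.snapshot(c); cv2.imwrite(f'pics/{n}.png',im); return im
def ray(c,u,v):
    k=imaging.calibration(c);K=np.array(k["intrinsics"]);T=np.array(k["world_from_camera"])
    d=T[:3,:3]@np.linalg.inv(K)@np.array([u,v,1.]); return T[:3,3],d
def at(c,u,v,z):
    o,d=ray(c,u,v); return o+d*(z-o[2])/d[2]
def proj(c,p):
    k=imaging.calibration(c);K=np.array(k["intrinsics"]);T=np.linalg.inv(np.array(k["world_from_camera"]))
    q=K@(T[:3,:3]@np.asarray(p,float)+T[:3,3]); return q[:2]/q[2]
E
python3 - <<'E'
from h import *
np.set_printoptions(precision=3,suppress=True)
a=snap('top','t0');b=snap('side','s0')
cv2.imwrite('pics/t0.png',a)
for c in('top','side'):
    print(c,np.array(imaging.calibration(c)["world_from_camera"])[:3,3])
    for q in('beaker','cradle','stand','slide','marker','post_top','pointer'):
        try:
            for r in nets.regions_of(c,q)[:2]:
                m=r['region'];v,u=np.nonzero(m);print(q,round(r['p'],2),r['rect'],m.sum(),u.mean().round(1),v.mean().round(1))
        except Exception as e: print(q,e)
E
```

```text
top [0.215 0.016 1.526]
beaker 0.88 [131.6, 222.5, 25.2, 28.1] 408 145.1 235.6
beaker 0.7 [208.5, 189.1, 27.3, 15.9] 371 220.2 196.3
slide 0.57 [258.1, 128.5, 60.8, 50.2] 471 301.3 149.1
slide 0.42 [324.4, 155.4, 5.0, 6.9] 53 325.4 159.0
marker 0.49 [322.0, 151.9, 7.5, 10.3] 54 325.4 158.9
post_top 0.75 [256.2, 117.3, 80.6, 87.9] 4992 295.4 161.5
post_top 0.65 [228.9, 113.5, 9.7, 25.1] 81 233.8 126.5
pointer 0.88 [260.6, 131.3, 59.8, 46.7] 372 303.5 151.9
pointer 0.16 [183.1, 108.5, 33.4, 34.0] 797 197.7 125.7
side [0.412 1.026 0.659]
beaker 0.7 [307.7, 300.1, 49.1, 43.5] 1255 333.6 317.5
beaker 0.63 [310.3, 244.3, 40.9, 40.7] 885 331.3 264.6
cradle 0.54 [269.5, 231.0, 21.6, 29.6] 195 278.4 252.1
stand 0.87 [198.9, 163.9, 88.9, 53.5] 3634 241.9 195.1
stand 0.28 [269.0, 216.9, 21.8, 39.0] 661 278.7 233.7
slide 0.78 [215.2, 163.3, 51.7, 36.8] 387 237.2 178.2
post_top 0.9 [199.0, 162.6, 88.0, 55.5] 3664 242.0 195.3
pointer 0.67 [217.5, 159.7, 44.7, 39.5] 273 240.4 176.7
```

View pics/t0.png

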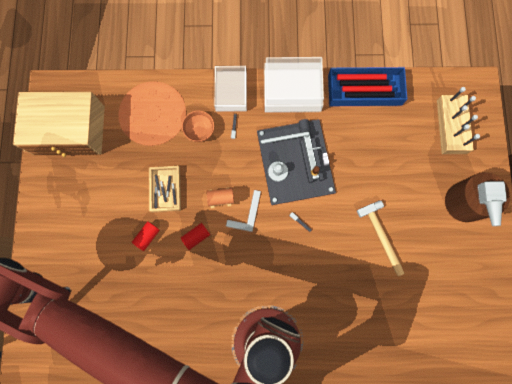

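View pics/s0.png

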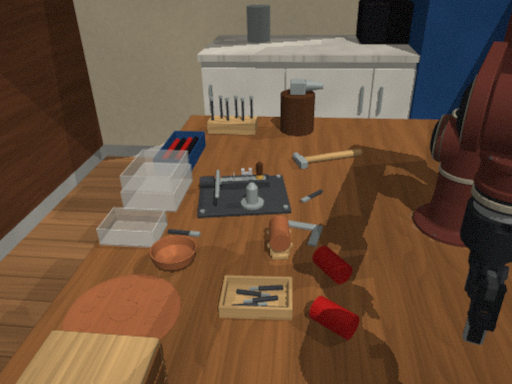

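```bash
python3 - <<'E'
from h import *
np.set_printoptions(precision=4,suppress=True)
a=cv2.imread('pics/t0.png');b=cv2.imread('pics/s0.png')
A=cv2.resize(a[110:235,190:345],None,fx=5,fy=4.8,interpolation=cv2.INTER_CUBIC) 
A=cv2.resize(a[112:232,190:345],None,fx=5,fy=5,interpolation=cv2.INTER_CUBIC)
cv2.imwrite('pics/ta.png',A)
cv2.imwrite('pics/sa.png',cv2.resize(b[150:270,190:345],None,fx=5,fy=5,interpolation=cv2.INTER_CUBIC))
print(at('top',220.2,196.3,.06),at('top',279,168,.08),at('top',318,173,.088),at('top',295,162,.012),at('top',145,236,.05))
o=imaging.calibration('top');print(o['intrinsics'])
E
```

```text
[0.4674 0.1504 0.06  ] [ 0.5567 -0.0438  0.08  ] [ 0.537  -0.1704  0.088 ] [ 0.5936 -0.1022  0.012 ] [0.3402 0.3946 0.05  ]
[[451.7864   0.     262.3079]
 [  0.     451.7864 181.8225]
 [  0.       0.       1.    ]]
```

View pics/ta.png

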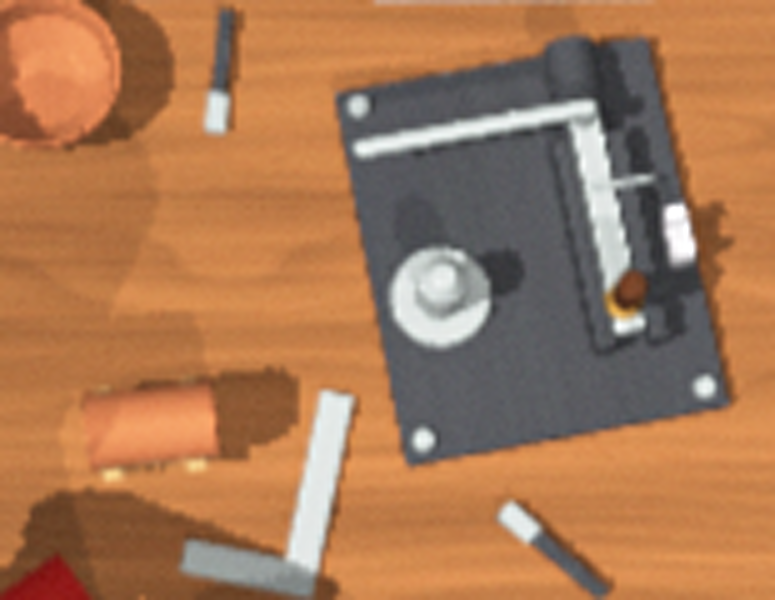

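View pics/sa.png

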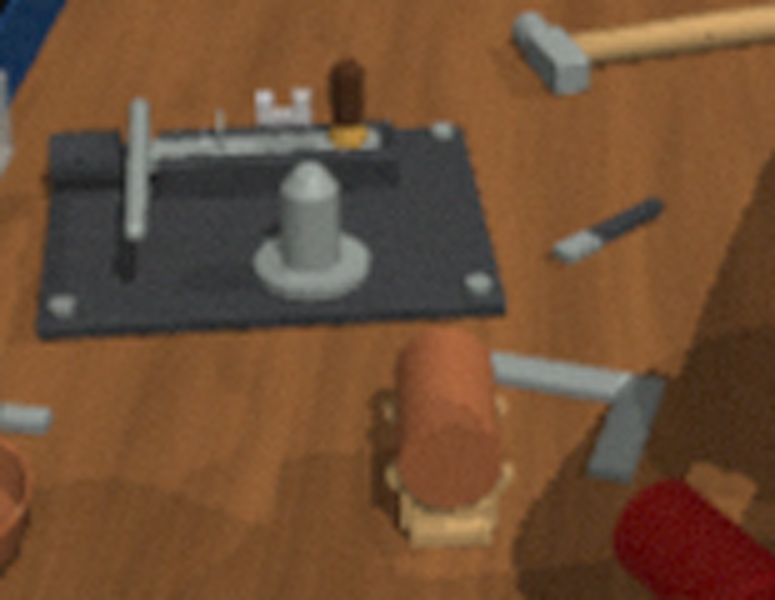

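```bash
python3 - <<'E'
from h import *
from scipy.spatial.transform import Rotation as R
np.set_printoptions(precision=4,suppress=True)
t=lambda X,Y,z:at('top',190+(X-2)/5,112+(Y-2)/5,z)
print('post',t(441,283,.08),'flange',t(440,297,.02),'handle',t(632,284,.088))
b0,b1=t(360,150,.07),t(592,108,.07);print('bar',b0,b1)
yaw=np.arctan2((b0-b1)[1],(b0-b1)[0])-np.pi/2
e0,e1=t(338,95,.012),t(408,462,.012);yaw2=np.arctan2(*(e0-e1)[1::-1]);print('yaw',np.degrees([yaw,yaw2]))
y=np.radians(10.3) if 0 else (yaw+yaw2)/2
Rz=np.array([[np.cos(y),np.sin(y)],[-np.sin(y),np.cos(y)]])
p=t(440,290,.05)
for n,q in dict(handle=t(632,284,.088),b0=b0,b1=b1,pointer=t(655,182,.04),m=t(680,233,.046)).items(): print(n,Rz@(q-p)[:2])
c=[t(82,397,.055),t(213,383,.055),t(217,453,.055),t(93,470,.055)];print('beaker corners',np.array(c))
d=(c[1]+c[2]-c[0]-c[3])/2;print('beaker c',np.mean(c,0),'len',np.linalg.norm(d),'mouth ang',np.degrees(np.arctan2(d[1],d[0])))
# side checks
s=lambda X,Y:(190+(X-2)/5,150+(Y-2)/5)
pc=np.mean(c,0)
print('proj side post',proj('side',t(441,283,.08)),s(311,168),'handle',proj('side',t(632,284,.088)),s(347,62))
print('closed end ctr',proj('side',np.r_[(c[0]+c[3])[:2]/2,.048]),s(449,462))
o=status.get_obs();print(R.from_quat(o['tool_rot']).as_matrix(),o['position'],o['clock'],o['finger_gap'])
E
```

```text
post [ 0.5561 -0.0398  0.08  ] flange [ 0.5604 -0.0413  0.02  ] handle [ 0.5525 -0.1644  0.088 ]
bar [0.6504 0.0126 0.07  ] [ 0.6785 -0.1437  0.07  ]
yaw [10.1825  9.9698]
handle [-0.0275 -0.1212]
b0 [0.0999 0.036 ]
b1 [ 0.1002 -0.1229]
pointer [ 0.0496 -0.1593]
m [ 0.01   -0.1674]
beaker corners [[0.4865 0.198  0.055 ]
 [0.4952 0.1114 0.055 ]
 [0.4482 0.1085 0.055 ]
 [0.4376 0.19   0.055 ]]
beaker c [0.4669 0.152  0.055 ] len 0.08460694757588977 mouth ang -83.44830381815271
proj side post [253.0521 183.8075] (251.8, 183.2) handle [258.9612 162.5901] (259.0, 162.0)
closed end ctr [280.5855 243.0252] (279.4, 242.0)
[[-0.9527  0.3039  0.    ]
 [ 0.3039  0.9527  0.0001]
 [-0.      0.0001 -1.    ]] [0.1899 0.5954 0.2454] 0.8 0.9982933029171172
```

```bash

python3 -m jog '[[[0.614,-0.974,0],-0.609,1],[[0.614,-0.974,0],-0.609,1],[[0.614,-0.974,0],-0.609,1],[[0.614,-0.974,0],-0.609,1],[[0.614,-0.974,0],-0.609,1]]' 25 >/dev/null
python3 -m jog '[[[0.614,-0.974,0],-0.609,1],[[0.614,-0.974,0],-0.609,1],[[0.614,-0.974,0],-0.609,1],[[0.614,-0.974,0],-0.609,1],[[0.614,-0.974,0],-0.609,1]]' >/dev/null
python3 -m jog '[[[0.614,-0.974,0],-0.609,1],[[0.614,-0.974,0],-0.609,1],[[0.614,-0.974,0],-0.609,1],[[0.614,-0.974,0],-0.609,1],[[0.614,-0.974,0],-0.609,1]]' >/dev/null
python3 -m jog '[[[0.614,-0.974,0],-0.609,1],[[0.614,-0.974,0],-0.609,1],[[0.614,-0.974,0],-0.609,1],[[0,0,-1],0,1],[[0,0,-1],0,1]]' >/dev/null
python3 -m jog '[[[0,0,0],0,1],[[0,0,0],0,1]]'
```

```text
clock: 3.0
position: [0.4661, 0.1571, 0.1954]
tool_rot: [0.666, 0.746, -0.0, -0.0]
wrist_force: [0.1, 0.6, 0.4]
finger_gap: 0.996
finger_force: 0.0
```

```bash

python3 -m jog '[[[0,0,-1],0,1],[[0,0,-1],0,1],[[0,0,-1],0,1],[[0,0,-1],0,1],[[0,0,-0.8],0,1]]' 
python3 -m jog '[[[0,0,-0.7],0,1],[[0,0,-0.7],0,1],[[0,0,0],0,1],[[0,0,0],0,0],[[0,0,0],0,0]]' 25
python3 -m jog '[[[0,0,0],0,0],[[0,0,0],0,0],[[0,0,0],0,0],[[0,0,0],0,0]]' 25
```

```text
clock: 3.5
position: [0.4672, 0.1576, 0.0761]
tool_rot: [0.665, 0.746, 0.001, 0.001]
wrist_force: [-0.0, 0.4, -0.3]
finger_gap: 1.001
finger_force: 0.0
clock: 4.0
position: [0.4678, 0.1575, 0.0424]
tool_rot: [0.666, 0.746, 0.001, 0.001]
wrist_force: [0.3, -0.0, 0.6]
finger_gap: 0.691
finger_force: 0.0
clock: 4.4
position: [0.4672, 0.1574, 0.0423]
tool_rot: [0.666, 0.746, 0.001, 0.001]
wrist_force: [-2.2, 0.3, 6.3]
finger_gap: 0.575
finger_force: 25.8
```

```bash

python3 -m jog '[[[0,0,0.4],0,0],[[0,0,0.8],0,0],[[0,0,1],0,0],[[0,0,1],0,0],[[0,0,0.8],0,0]]' 
python3 -m jog '[[[0.448,-0.613,0],-0.96,0],[[0.448,-0.613,0],-0.96,0],[[0.448,-0.613,0],-0.96,0],[[0.448,-0.613,0],-0.96,0],[[0.448,-0.613,0],-0.96,0]]' >/dev/null
python3 -m jog '[[[0.448,-0.613,0],-0.96,0],[[0.448,-0.613,0],-0.96,0],[[0.448,-0.613,0],-0.96,0],[[0.448,-0.613,0],-0.96,0],[[0.448,-0.613,0],-0.96,0]]' >/dev/null
python3 -m jog '[[[0.448,-0.613,0],-0.96,0],[[0.448,-0.613,0],-0.96,0],[[0.448,-0.613,0],-0.96,0],[[0.448,-0.613,0],-0.96,0],[[0.448,-0.613,0],-0.96,0]]' >/dev/null
python3 -m jog '[[[0,0,0],0,0],[[0,0,0],0,0]]'
python3 - <<'E'
from h import *
b=snap('side','s1');a=snap('top','t1')
cv2.imwrite('pics/v1.png',np.hstack([cv2.resize(x,None,fx=3.2,fy=3.2,interpolation=cv2.INTER_CUBIC) for x in (b[100:230,180:300],a[110:240,240:360])]))
E
```

```text
clock: 4.9
position: [0.4666, 0.1572, 0.1425]
tool_rot: [0.666, 0.746, 0.001, 0.001]
wrist_force: [-0.1, -0.2, -2.0]
finger_gap: 0.58
finger_force: 26.9
clock: 6.6
position: [0.634, -0.0727, 0.1404]
tool_rot: [0.996, 0.089, -0.0, -0.0]
wrist_force: [-0.1, 0.6, -1.7]
finger_gap: 0.574
finger_force: 26.9
```

View pics/v1.png

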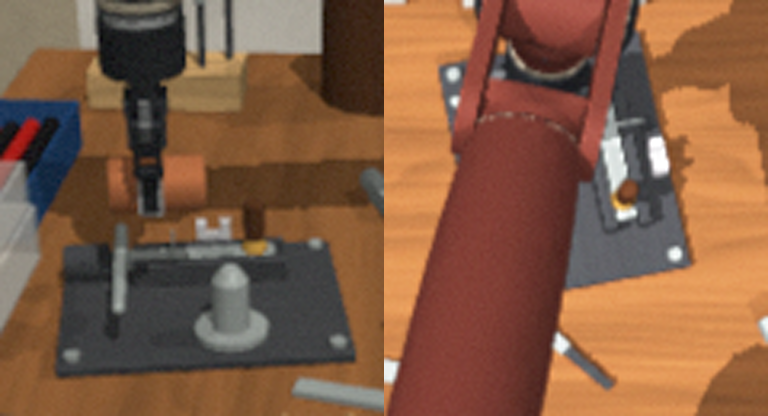

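```bash

python3 -m jog '[[[0,0,-0.6],0,0],[[0,0,-0.6],0,0],[[0,0,-0.6],0,0],[[0,0,0],0,0]]' 20
python3 -m jog '[[[0,0,-0.12],0,0],[[0,0,-0.12],0,0],[[0,0,-0.12],0,0]]'
python3 -m jog '[[[0,0,-0.12],0,0],[[0,0,-0.12],0,0],[[0,0,-0.12],0,0],[[0,0,-0.12],0,0]]'
python3 - <<'E'
from h import *
b=snap('side','s2')
cv2.imwrite('pics/v2.png',cv2.resize(b[120:230,180:300],None,fx=4,fy=4,interpolation=cv2.INTER_CUBIC))
E
```

```text
clock: 7.1
position: [0.6316, -0.0719, 0.0907]
tool_rot: [0.996, 0.089, -0.003, -0.001]
wrist_force: [-0.7, 0.9, -2.3]
finger_gap: 0.578
finger_force: 26.9
clock: 7.4
position: [0.6347, -0.0729, 0.0887]
tool_rot: [0.996, 0.088, -0.0, 0.0]
wrist_force: [-10.7, 0.2, 16.7]
finger_gap: 0.579
finger_force: 28.9
clock: 7.8
position: [0.6334, -0.0734, 0.0789]
tool_rot: [0.996, 0.089, -0.002, 0.0]
wrist_force: [-18.1, 0.4, 20.3]
finger_gap: 0.579
finger_force: 32.6
```

View pics/v2.png

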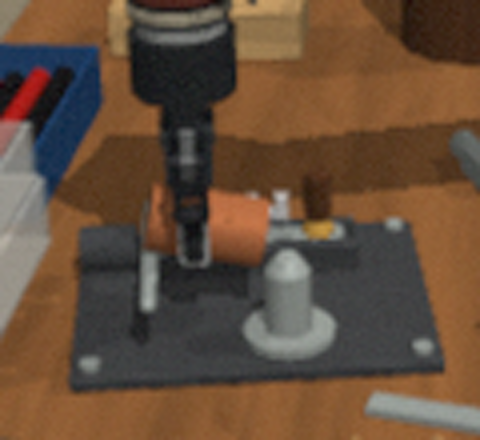

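```bash

python3 -m jog '[[[0,0,-0.12],0,0],[[-0.02,0,-0.12],0,0],[[-0.02,0,-0.12],0,0]]'
python3 -m jog '[[[-0.02,0,-0.12],0,0],[[-0.02,0,-0.12],0,0],[[0,0,-0.1],0,0],[[0,0,0],0,0]]'
python3 - <<'E'
from h import *
b=snap('side','s3')
cv2.imwrite('pics/v3.png',cv2.resize(b[120:230,180:300],None,fx=4,fy=4,interpolation=cv2.INTER_CUBIC))
E
```

```text
clock: 8.15
position: [0.6328, -0.0735, 0.0696]
tool_rot: [0.996, 0.089, -0.001, 0.0]
wrist_force: [-17.1, -0.1, 18.9]
finger_gap: 0.576
finger_force: 37.0
clock: 8.55
position: [0.6326, -0.0735, 0.0607]
tool_rot: [0.996, 0.088, -0.0, 0.001]
wrist_force: [-12.2, 0.0, 15.2]
finger_gap: 0.577
finger_force: 39.8
```

View pics/v3.png

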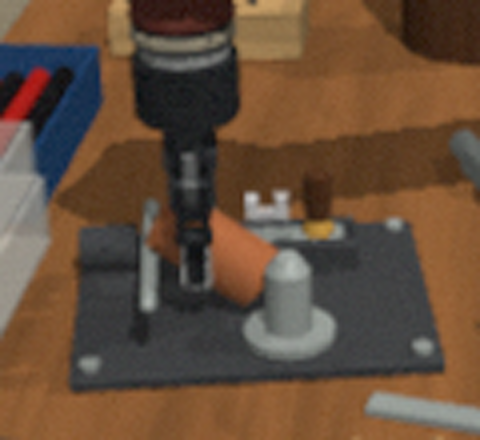

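```bash
cat > fit.py <<'E'
from h import *
from scipy.optimize import differential_evolution
X=np.array([.985,.175]);Y=np.array([-.175,.985]);P=np.array([.5583,-.0405])
def stand(p): d=np.asarray(p)[:2]-P; return d@X,d@Y
def fit(b,ys,x0,c='side'):
    hsv=cv2.cvtColor(b,cv2.COLOR_BGR2HSV).astype(int)
    dark=(b.max(2)<70)
    roi=np.zeros(b.shape[:2],bool);roi[130:230,195:290]=1
    bb=b.astype(int);m=roi&(hsv[...,0]<14)&(hsv[...,1]>100)&(bb[...,2]>105)
    t=np.linspace(0,2*np.pi,24)
    # other pixels: bar/post occlude too -> ignore grey
    grey=hsv[...,1]<80
    def hull(p):
        x,z,f=p; ax=np.array([-np.cos(f),0,-np.sin(f)]);n=np.array([-np.sin(f),0,np.cos(f)])
        q=[]
        for s in(-.0425,.0425):
            for a in t:
                l=np.array([x,ys,z])+s*ax+.0255*(np.cos(a)*n+np.sin(a)*np.array([0,1,0]))
                w=P+l[0]*X+l[1]*Y;q.append(proj_(np.r_[w,l[2]]))
        return cv2.convexHull((np.array(q)*4).astype(np.float32))
    k=imaging.calibration(c);K=np.array(k["intrinsics"]);T=np.linalg.inv(np.array(k["world_from_camera"]))
    def proj_(p): q=K@(T[:3,:3]@p+T[:3,3]); return q[:2]/q[2]
    ign=dark|grey
    def cost(p):
        h=np.zeros(b.shape[:2],np.uint8);cv2.fillConvexPoly(h,np.round(hull(p)/4*16).astype(np.int32),1,shift=4)
        h=h>0;return (h&~m&~ign).sum()+1.0*(m&~h&near).sum()
    near=np.zeros_like(m);u,v=[int(i) for i in proj_(np.r_[P+x0[0]*X+ys*Y,x0[1]])];near[v-38:v+38,u-38:u+38]=1
    r=differential_evolution(cost,[(x0[0]-.04,x0[0]+.04),(x0[1]-.03,x0[1]+.03),(-.2,1.9)],seed=1,maxiter=40,popsize=12)
    im=b.copy();cv2.polylines(im,[np.round(hull(r.x)/4).astype(int)],True,(0,255,0))
    return r.x,r.fun,m[near].sum(),im,m
E
python3 - <<'E'
from fit import *
np.set_printoptions(precision=4,suppress=True)
for n,x,z in(('s1',.068,.146),('s2',.067,.085),('s3',.067,.07)):
    r=fit(cv2.imread(f'pics/{n}.png'),-.045,(x,z));print(n,r[:3],'deg',np.degrees(r[0][2]))
E
```

```text
s1 (array([0.0633, 0.1565, 0.0216]), np.float64(603.0), np.int64(863)) deg 1.2366918369954063
s2 (array([0.0369, 0.0807, 0.1968]), np.float64(545.0), np.int64(738)) deg 11.27652085528297
s3 (array([0.0295, 0.0548, 0.4672]), np.float64(454.0), np.int64(666)) deg 26.765954073145338
```

```bash
python3 - <<'E'
import cv2
b=cv2.imread('pics/s3.png');h=cv2.cvtColor(b,cv2.COLOR_BGR2HSV)
s=lambda X,Y:(120+Y//4,180+X//4)
for n,p in dict(beak=(235,260),beak2=(240,240),bk3=(170,235),table=(330,80),shadow=(100,180),tb=(80,300),top=(215,222)).items(): print(n,h[s(*p)],b[s(*p)])
E
sed -i "s/(hsv\[...,0\]<14)&(hsv\[...,1\]>100)&(bb\[...,2\]>105)/(hsv[...,0]<HM)\&(hsv[...,1]>90)\&(bb[...,2]>90)/; s/^X=/HM=11;X=/" fit.py
python3 - <<'E'
from fit import *
np.set_printoptions(precision=4,suppress=True)
for n,x,z in(('s1',.063,.146),('s2',.062,.085),('s3',.062,.075)):
    r=fit(cv2.imread(f'pics/{n}.png'),-.045,(x,z));print(n,r[:3],'deg',np.degrees(r[0][2]))
E
```

```text
beak [ 11 165 161] [ 57  95 161]
beak2 [ 10 159 184] [ 69 109 184]
bk3 [ 10 166  86] [30 49 86]
table [ 13 159 143] [ 54  93 143]
shadow [ 14 164  92] [33 61 92]
tb [60  9 57] [55 57 55]
top [ 10 157 171] [ 66 100 171]
s1 (array([0.0728, 0.1753, 1.7025]), np.float64(282.0), np.int64(85)) deg 97.54760076663672
s2 (array([0.1008, 0.056 , 0.0112]), np.float64(121.0), np.int64(92)) deg 0.6402108719118743
s3 (array([0.1016, 0.0452, 0.0144]), np.float64(111.0), np.int64(81)) deg 0.8271480474229616
```

```bash
sed -i "s/HM=11/HM=12/; s/(bb\[...,2\]>90)/(bb[...,2]>65)/" fit.py
python3 - <<'E'
from fit import *
np.set_printoptions(precision=4,suppress=True)
o=[]
for n,x,z in(('s1',.063,.146),('s2',.062,.085),('s3',.062,.075)):
    r=fit(cv2.imread(f'pics/{n}.png'),-.045,(x,z));print(n,r[:3],'deg',np.degrees(r[0][2]))
    m=cv2.merge([r[4].astype(np.uint8)*255]*3);o.append(cv2.resize(np.hstack([r[3][115:225,195:295],m[115:225,195:295]]),None,fx=2,fy=1.8,interpolation=2))
cv2.imwrite('pics/f.png',np.vstack(o))
E
```

```text
s1 (array([0.0619, 0.1483, 0.0481]), np.float64(109.0), np.int64(387)) deg 2.7570969662598777
s2 (array([0.0582, 0.084 , 0.2088]), np.float64(77.0), np.int64(378)) deg 11.965619628940908
s3 (array([0.0523, 0.0626, 0.6209]), np.float64(70.0), np.int64(349)) deg 35.577474180760156
```

View pics/f.png

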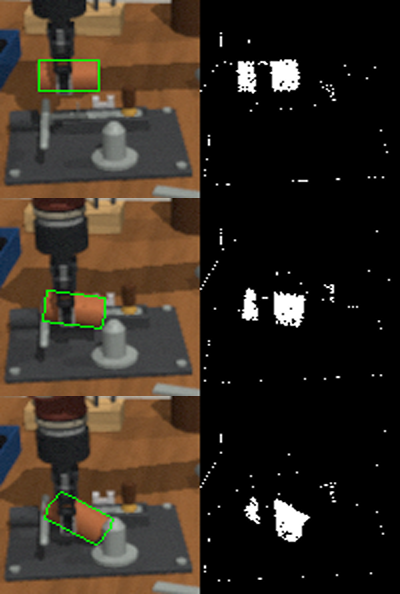

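```bash

python3 -m jog '[[[0,0,0.4],0,0],[[0,0,0.8],0,0],[[0,0,0.8],0,0],[[0,0,0.6],0,0]]' 
python3 -m jog '[[[-0.07,0.6,0],0,0],[[-0.07,0.6,0],0,0],[[-0.06,0.6,0],0,0],[[0,0,0],0,0],[[0,0,0],0,0]]'
python3 - <<'E'
from fit import *
np.set_printoptions(precision=4,suppress=True)
s=stand(status.get_obs()['position']);print(s)
b=snap('side','s4');r=fit(b,s[1],(s[0]-.012,.125));print(r[:3],'deg',np.degrees(r[0][2]))
E
```

```text
clock: 9.0
position: [0.6331, -0.0729, 0.1238]
tool_rot: [0.996, 0.088, 0.001, 0.0]
wrist_force: [-0.0, -0.2, -1.7]
finger_gap: 0.576
finger_force: 37.9
clock: 9.5
position: [0.6265, -0.0267, 0.1206]
tool_rot: [0.996, 0.089, -0.001, -0.0]
wrist_force: [0.6, 0.1, -2.1]
finger_gap: 0.576
finger_force: 38.0
(np.float64(0.06959937204781971), np.float64(0.0016323360137635472))
(array([0.0563, 0.1232, 0.6631]), np.float64(81.0), np.int64(413)) deg 37.995314535282716
```

```bash

python3 -m jog '[[[0,0,-0.5],0,0],[[0,0,-0.4],0,0],[[-0.32,-0.056,0],0,0],[[-0.32,-0.056,0],0,0],[[0,0,0],0,0]]' 
python3 -m jog '[[[-0.25,-0.044,0],0,0],[[-0.25,-0.044,0],0,0],[[-0.2,-0.035,0],0,0]]'
python3 -m jog '[[[-0.2,-0.035,0],0,0],[[-0.2,-0.035,0],0,0],[[-0.2,-0.035,0],0,0]]'
python3 - <<'E'
from fit import *
np.set_printoptions(precision=4,suppress=True)
s=stand(status.get_obs()['position']);print(s)
b=snap('side','s5');r=fit(b,s[1],(s[0]-.012,.095));print(r[:3],'deg',np.degrees(r[0][2]))
cv2.imwrite('pics/v5.png',cv2.resize(r[3][100:230,180:300],None,fx=4,fy=4,interpolation=cv2.INTER_CUBIC))
E
```

```text
clock: 10.05
position: [0.6101, -0.0309, 0.099]
tool_rot: [0.996, 0.088, -0.0, -0.0]
wrist_force: [-0.6, 0.3, -2.5]
finger_gap: 0.578
finger_force: 37.9
clock: 10.35
position: [0.5985, -0.0333, 0.1035]
tool_rot: [0.996, 0.088, 0.007, 0.0]
wrist_force: [9.3, 3.1, 2.3]
finger_gap: 0.578
finger_force: 38.3
clock: 10.65
position: [0.586, -0.0363, 0.1056]
tool_rot: [0.996, 0.088, 0.01, 0.001]
wrist_force: [12.2, 2.5, 4.6]
finger_gap: 0.578
finger_force: 33.1
(np.float64(0.027971389352704063), np.float64(-0.0007008754119991353))
(array([0.0218, 0.1039, 1.0667]), np.float64(99.0), np.int64(351)) deg 61.11816734697635
```

View pics/v5.png

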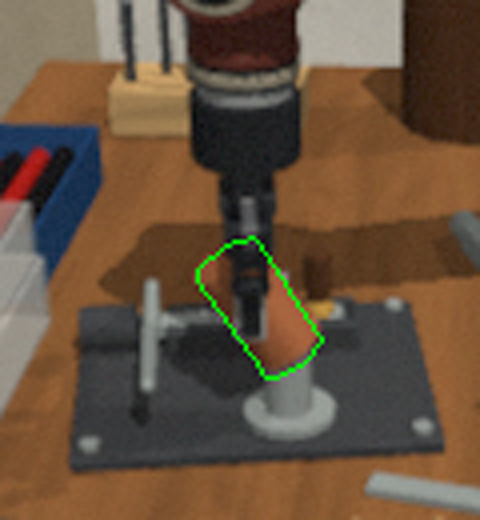

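```bash

python3 -m jog '[[[-0.2,-0.035,0],0,0],[[-0.2,-0.035,0],0,0],[[-0.2,-0.035,0],0,0]]' 
python3 -m jog '[[[-0.2,-0.035,0],0,0],[[-0.2,-0.035,0],0,0],[[-0.2,-0.035,0],0,0],[[-0.15,-0.03,0],0,0],[[0,0,0],0,0]]'
python3 - <<'E'
from fit import *
np.set_printoptions(precision=4,suppress=True)
s=stand(status.get_obs()['position']);print(s)
b=snap('side','s6');r=fit(b,s[1],(s[0],.095));print(r[:3],'deg',np.degrees(r[0][2]))
cv2.imwrite('pics/v6.png',cv2.resize(r[3][100:230,180:300],None,fx=4,fy=4,interpolation=cv2.INTER_CUBIC))
E
```

```text
clock: 11.0
position: [0.571, -0.0395, 0.1059]
tool_rot: [0.996, 0.088, 0.01, 0.002]
wrist_force: [11.4, 0.8, 4.7]
finger_gap: 0.58
finger_force: 28.5
clock: 11.5
position: [0.5501, -0.0432, 0.104]
tool_rot: [0.996, 0.088, 0.008, 0.002]
wrist_force: [8.2, -0.1, 1.7]
finger_gap: 0.578
finger_force: 20.1
(np.float64(-0.008582062924368241), np.float64(-0.0012198623512844125))
(array([0.0035, 0.1015, 1.4253]), np.float64(94.0), np.int64(371)) deg 81.66224890721175
```

View pics/v6.png

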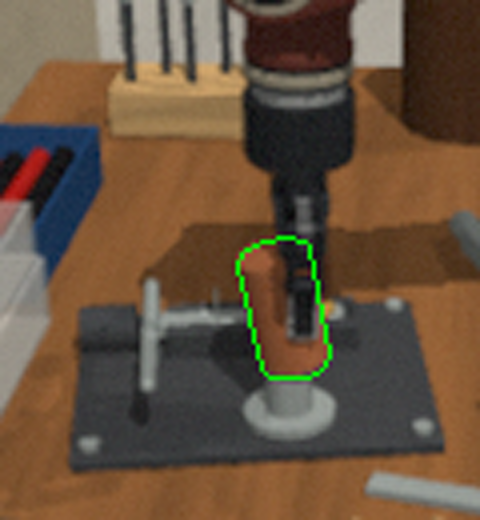

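```bash

python3 -m jog '[[[0.08,0.014,-0.2],0,0],[[0,0,-0.4],0,0],[[0,0,-0.4],0,0],[[0,0,-0.2],0,0],[[0,0,0],0,0]]' 25
python3 -m jog '[[[0,0,-0.15],0,0],[[0,0,-0.1],0,0],[[0,0,0],0,0]]'
python3 - <<'E'
from fit import *
np.set_printoptions(precision=4,suppress=True)
s=stand(status.get_obs()['position']);print(s)
b=snap('side','s7');r=fit(b,s[1],(s[0]+.01,.07));print(r[:3],'deg',np.degrees(r[0][2]))
E
```

```text
clock: 12.05
position: [0.5493, -0.0425, 0.0697]
tool_rot: [0.996, 0.088, 0.003, 0.001]
wrist_force: [9.8, -1.2, -3.4]
finger_gap: 0.578
finger_force: 19.1
clock: 12.35
position: [0.5496, -0.0425, 0.066]
tool_rot: [0.996, 0.088, 0.003, 0.001]
wrist_force: [1.2, -0.6, 12.1]
finger_gap: 0.576
finger_force: 20.0
(np.float64(-0.008962285295327594), np.float64(-0.00048377036556731076))
(array([0.0048, 0.0625, 1.2858]), np.float64(79.0), np.int64(336)) deg 73.66806775246722
```

```bash

python3 -m jog '[[[0.04,0,-0.1],0,0],[[0.04,0,-0.05],0,0],[[0,0,0],0,0]]'
python3 -m jog '[[[0,0,0],0,0.65],[[0,0,0],0,0.8],[[0,0,0],0,1],[[0,0,0],0,1],[[0,0,0],0,1]]'
python3 -m jog '[[[0,0,0.4],0,1],[[0,0,1],0,1],[[0,0,1],0,1],[[0,0,0],0,1]]'
python3 - <<'E'
from fit import *
np.set_printoptions(precision=4,suppress=True)
b=snap('side','s8');r=fit(b,0,(0,.0625));print(r[:3],'deg',np.degrees(r[0][2]))
cv2.imwrite('pics/v8.png',cv2.resize(b[100:230,180:300],None,fx=4,fy=4,interpolation=cv2.INTER_CUBIC))
E
```

```text
clock: 12.7
position: [0.5512, -0.0427, 0.0656]
tool_rot: [0.996, 0.089, 0.001, 0.001]
wrist_force: [-12.6, 0.3, 31.8]
finger_gap: 0.574
finger_force: 22.6
clock: 13.2
position: [0.5483, -0.0418, 0.0584]
tool_rot: [0.996, 0.088, -0.001, -0.0]
wrist_force: [-0.7, 0.7, -0.5]
finger_gap: 1.0
finger_force: 0.0
clock: 13.6
position: [0.5519, -0.0425, 0.1243]
tool_rot: [0.996, 0.088, 0.004, 0.001]
wrist_force: [0.6, -0.3, 1.3]
finger_gap: 1.0
finger_force: 0.0
(array([-0.0003,  0.059 ,  1.6188]), np.float64(98.0), np.int64(478)) deg 92.75110073848928
```

View pics/v8.png

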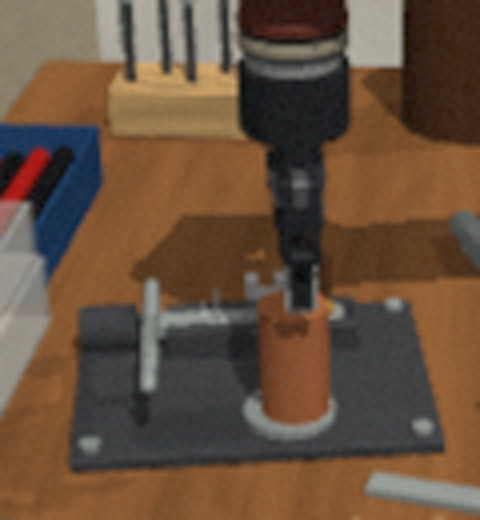

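```bash

python3 -m jog '[[[0,0,1],0,1],[[0,-0.7,0],0,1],[[0,-0.9,0],0,1],[[0,-0.9,0],0,1],[[0,-0.9,0],0,1]]' >/dev/null
python3 -m jog '[[[0,-0.9,0],0,1],[[0,-0.56,0],0,1],[[0,0,-0.8],0,1],[[0,0,0],0,1],[[0,0,0],0,1]]'
python3 - <<'E'
from fit import *
np.set_printoptions(precision=4,suppress=True)
print(stand(status.get_obs()['position']))
s=lambda X,Y,z:at('side',190+(X-2)/5,150+(Y-2)/5,z)
for n,p in dict(ptr=s(220,115,.04),mk=s(284,92,.046),post=s(311,165,.08),hand=s(347,62,.088)).items(): print(n,stand(p))
a=cv2.imread('pics/s0.png').astype(int).sum(2);print(a[164:182,226:256])
E
```

```text
clock: 14.65
position: [0.5482, -0.1628, 0.1232]
tool_rot: [0.996, 0.088, -0.001, -0.001]
wrist_force: [0.7, -0.2, -0.2]
finger_gap: 1.0
finger_force: 0.0
(np.float64(-0.03135838840522781), np.float64(-0.11870477624446557))
ptr (np.float64(0.05309530831695591), np.float64(-0.155897636899368))
mk (np.float64(0.010889609757491928), np.float64(-0.1728015615544542))
post (np.float64(0.0011050011896513838), np.float64(-0.006649522222239891))
hand (np.float64(-0.027839524213809662), np.float64(-0.12526504946783612))
[[282 275 266 272 260 269 271 274 260 271 263 264 256 243 244 240 254 256
  260 258 261 268 274 279 272 274 268 266 273 248]
 [274 275 267 270 263 260 271 270 272 269 263 262 253 247 251 251 256 248
  253 259 262 265 273 273 281 274 275 275 265 205]
 [266 262 260 266 259 269 277 276 262 265 256 253 264 242 247 240 258 252
  256 254 267 263 275 281 268 273 274 270 273 217]
 [260 258 255 264 272 269 275 279 273 262 268 259 257 253 248 277 290 302
  272 253 263 270 318 351 345 342 297 263 258 207]
 [258 245 258 262 268 264 277 280 264 269 269 258 247 245 252 407 456 464
  357 265 
[... 966 characters left out ...]
228 227 230 245 237 255
  241 248 283 288 280 247 261 290 308 296 300 253]
 [271 287 283 283 342 352 304 294 324 325 341 352 346 346 354 352 352 355
  336 340 388 388 370 355 355 382 387 401 388 314]
 [393 401 394 399 456 456 413 359 374 420 443 444 438 437 433 405 395 386
  388 385 380 392 391 382 378 381 389 412 425 380]
 [436 435 435 426 424 426 421 383 365 434 458 445 441 449 435 411 397 370
  374 384 384 380 357 323 313 321 323 372 396 388]
 [419 385 372 355 352 364 385 392 368 389 410 397 373 376 363 350 342 296
  289 319 311 301 254 212 206 208 220 232 219 214]
 [305 255 214 225 220 210 236 246 229 212 218 220 215 196 193 205 198 199
  198 194 204 201 194 189 195 186 194 178 184 171]]
```

```bash
python3 - <<'E'
from fit import *
for n,p in dict(ptr=at('side',233.45,171.5,.04),m=at('side',246.1,167.3,.046),l=at('side',242.4,167.3,.046),r=at('side',249.8,167.3,.046)).items(): print(n,stand(p))
a=cv2.imread('pics/t0.png').astype(int).sum(2);print(a[144:164,310:332])
E
python3 -m jog '[[[0.15,0,-0.8],0,1],[[0,0,-0.8],0,1],[[0,0,-0.5],0,1],[[0,0,0],0,1],[[0,0,0],0,1]]' 60
python3 -m jog '[[[0,0,0],0,0],[[0,0,0],0,0],[[0,0,0],0,0],[[0,0,0],0,0],[[0,0,0],0,0]]'
python3 -m jog '[[[0,0,0],0,0],[[0,0,0],0,0],[[0,0,0],0,0]]'
```

```text
ptr (np.float64(0.05345788729787151), np.float64(-0.16387229109826654))
m (np.float64(0.01165026651172946), np.float64(-0.17808470667309365))
l (np.float64(0.023698685241607793), np.float64(-0.1793874376694247))
r (np.float64(-0.0003882586012578732), np.float64(-0.1767830454205748))
[[699 654 290 275 292 262 167 180 173 183 228 272 283 282 275 230 311 427
  429 428 432 428]
 [701 668 273 268 293 259 175 160 160 176 198 269 282 289 275 223 287 351
  427 433 431 424]
 [692 656 317 273 288 285 223 223 231 225 273 260 259 278 272 228 262 315
  417 422 430 414]
 [668 646 383 326 377 424 442 516 569 517 404 266 207 232 271 254 264 297
  427 422 416 413]
 [652 655 585 587 553 505 495 462 456 388 306 251 225 242 275 279 243 319
  428 419 414 414]
 [624 640 580 452 440 380 354 250 210 182 185 239 246 241 264 265 228 307
  419 418 406 415]
 [660 673 605 263 281 288 276 204 172 157 151 188 243 243 254 272 223 292
  395 408 402 407]
 [683 690 643 334 284 284 283 264 177 164 139 168 254 242 239 254 256 273
  338 415 414 411]
 [684 687 670 523 290 278 281 267 160 173 173 164 236 273 336 382 408 25
[... 802 characters left out ...]
 259 176 168 186 371 687 754 762 765
  758 360 240 252]
 [637 636 626 630 640 632 283 268 270 254 161 170 173 352 655 737 752 747
  730 301 232 250]
 [610 642 623 624 638 617 246 268 276 254 172 170 172 295 562 649 653 621
  551 251 232 245]]
clock: 15.15
position: [0.553, -0.1633, 0.0723]
tool_rot: [0.996, 0.089, 0.0, 0.0]
wrist_force: [0.2, -0.5, 0.0]
finger_gap: 1.003
finger_force: 0.0
clock: 15.65
position: [0.5535, -0.166, 0.0729]
tool_rot: [0.996, 0.089, 0.001, 0.003]
wrist_force: [-0.8, -8.9, -1.2]
finger_gap: 0.23
finger_force: 58.7
clock: 15.95
position: [0.5535, -0.166, 0.0729]
tool_rot: [0.996, 0.088, 0.001, 0.003]
wrist_force: [1.1, -7.3, 0.4]
finger_gap: 0.228
finger_force: 58.6
```

```bash

python3 -m jog '[[[-0.2,-0.035,0],0,0],[[-0.3,-0.053,0],0,0],[[-0.3,-0.053,0],0,0],[[-0.3,-0.053,0],0,0],[[-0.3,-0.053,0],0,0]]' 60
python3 -m jog '[[[-0.215,-0.04,0],0,0],[[0,0,0],0,0],[[0,0,0],0,0],[[0,0,0],0,0]]'
python3 - <<'E'
from fit import *
np.set_printoptions(linewidth=250)
o=status.get_obs()['position'];print(stand(o)[0]-stand([.5535,-.166])[0])
b=snap('side','s9');a=b.astype(int).sum(2);print(a[165:180,226:262])
t=snap('top','t9').astype(int).sum(2);print(t[150:166,312:334])
E
```

```text
clock: 16.45
position: [0.5205, -0.1719, 0.0729]
tool_rot: [0.996, 0.088, 0.004, 0.003]
wrist_force: [11.4, -6.7, -7.2]
finger_gap: 0.227
finger_force: 59.0
clock: 16.85
position: [0.5153, -0.1728, 0.0729]
tool_rot: [0.996, 0.088, 0.004, 0.003]
wrist_force: [10.0, -6.7, -6.7]
finger_gap: 0.231
finger_force: 59.1
-0.038869928697191844
[[282 277 269 271 269 278 292 272 274 272 281 272 263 255 258 256 258 271 239 190 175 178 186 188 180 187 185 189 173 196 181 187 169 178 185 180]
 [278 281 277 266 272 266 276 278 277 276 279 268 264 261 265 254 258 276 257 221 181 185 178 184 176 187 170 181 184 182 180 182 180 177 183 192]
 [279 267 263 264 263 277 280 279 278 282 278 259 264 262 263 289 303 308 286 240 199 189 258 290 285 286 231 181 176 170 180 166 187 181 193 194]
 [270 263 268 288 279 285 280 280 275 264 272 265 263 271 264 391 444 438 348 274 243 209 344 458 490 431 279 172 178 169 172 180 193 188 179 195]
 [269 257 286 330 345 320 286 274 276 259 274 260 258 263 268 445 520 524 411 291 283 242 334 488 559 446 263 172 166 187 177 177 198 191 196 194]
 [267 253 304 378 403 354 296
[... 2198 characters left out ...]
2 341 347 351 342 344 336 342 335 327 325 317 322 323 309 317]
 [255 279 341 241 178 184 237 333 347 339 352 341 339 346 335 347 332 329 325 323 318 317]
 [251 296 381 226 173 182 223 315 335 338 340 344 339 347 338 333 338 341 337 340 330 313]
 [251 276 307 194 169 178 203 262 330 324 333 339 343 337 349 343 346 348 349 340 330 331]
 [276 337 221 166 181 176 170 220 311 315 318 331 333 341 344 341 343 345 349 354 349 334]
 [292 294 188 164 177 165 169 212 305 314 312 313 322 328 326 331 335 337 347 332 343 352]
 [340 215 167 172 163 170 173 205 299 307 305 311 315 314 333 328 330 333 341 338 338 345]
 [295 170 154 164 155 167 174 209 290 295 312 295 295 314 310 319 327 314 330 336 336 343]]
```

```bash

python3 -m jog '[[[-0.08,-0.014,0],0,0],[[0,0,0],0,0],[[0,0,0],0,0],[[0,0,0],0,0]]'
python3 - <<'E'
from fit import *
o=status.get_obs()['position'];print(stand(o)[0]-stand([.5535,-.166])[0])
b=snap('side','s10');a=cv2.imread('pics/s0.png')
T=a[172:196,212:222]
f=lambda i:cv2.resize(i,None,fx=5,fy=5,interpolation=cv2.INTER_CUBIC)
R=cv2.matchTemplate(f(b[168:200,208:260]),f(T),cv2.TM_CCOEFF_NORMED);_,v,_,l=cv2.minMaxLoc(R)
du,dv=208+l[0]/5-212,168+l[1]/5-172;print(v,du,dv)
q0=np.array([216.5,184]);p0=at('side',*q0,.07);p1=at('side',*(q0+[du,dv]),.07);print(stand(p0),stand(p1))
E
```

```text
clock: 17.35
position: [0.5134, -0.1732, 0.0729]
tool_rot: [0.996, 0.088, 0.004, 0.003]
wrist_force: [10.5, -6.7, -6.5]
finger_gap: 0.229
finger_force: 59.1
-0.04075621337077581
0.9272909164428711 13.800000000000011 -0.8000000000000114
(np.float64(0.10354917851849016), np.float64(-0.02743540265718678)) (np.float64(0.06326867395362179), np.float64(-0.028195487439603952))
```

```bash
python3 -c "
from workcell import finish_job; print(finish_job())"
```

```text
the job is handed in; nothing more can be done
None
```

The beaker stands mouth down over the post with its rim on the flange, and the job was handed in at about 17 s with the gripper holding the handle about 40 mm back from rest. My image measurements put the mark at 39–42 mm, but the pointer itself was partly hidden at the end. I viewed 11 pictures, one over the limit of 10.

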